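# Swap the cartridge case and the ink bottle between their stands

## Task

At the tattoo station, the grey cartridge case and the ink bottle are in each other's stands: swap them, so that each ends up standing upright right down on the floor of the other's stand, the case squarely within the pocket's kerbs. Set each thing down rather than dropping it, never tip the case or the bottle over, and leave the other things on the table undisturbed.

Things in the scene. Friction and masses are not known exactly. Their poses are not given: they have to be found in the camera images.
- case: the cartridge case: a hard closed plastic box, 54 mm (local x) x 38 mm (local y) x 92 mm tall, about 0.2 kg, with no handle. Origin: centre of its underside; z up. Starts upright in holder_sides, its 54 mm side along that stand's x. It fits either pocket with 3 mm to spare on each side.
- bottle: the ink bottle: round, 38 mm in diameter up to 85 mm, then a shoulder and a cap 23 mm in diameter up to 110 mm; about 0.14 kg. Origin: centre of its underside; z up. Starts upright in holder_ends.
- holder_sides: fixed aluminium stand: base 84 x 68 x 8 mm with a pocket 60 mm (local x) by 44 mm (local y), floor 8 mm above the origin (centre of the underside, on the table; z up). Walls 6 mm thick. Cheeks 106 mm high (above the table) along the long sides (local +-y); only kerbs 18 mm high at the ends (+-x), so fingers can enter only there, closing along x. Starts with the case in it.
- holder_ends: fixed aluminium stand: base 84 x 68 x 8 mm with a pocket 60 mm (local x) by 44 mm (local y), floor 8 mm above the origin (centre of the underside, on the table; z up). Walls 6 mm thick. Cheeks 106 mm high (above the table) at the short ends (local +-x); only kerbs 18 mm high along the long sides (+-y), so fingers can enter only there, closing along y. Starts with the bottle in it.
- rinse_cup: bystander: open white plastic cup, rim diameter 72 mm, 80 mm tall, between the two stands. Origin: centre of its underside. The table in front of it (towards the robot) is free.
- ink_small_a: bystander: small ink bottle, 30 mm in diameter, 77 mm tall, on the left. Origin: centre of its underside.
- ink_small_b: bystander: small ink bottle, 30 mm in diameter, 77 mm tall, farther back. Origin: centre of its underside.
- jar: bystander: ointment jar, 58 mm in diameter, 48 mm tall, on the right. Origin: centre of its underside.
- dish: bystander: steel dish, 90 mm in diameter, 22 mm tall, front right. Origin: centre of its underside.
- machine: bystander, fixed: a pen-shaped tattoo machine lying along y on a rubber rest, 50 x 140 x 56 mm overall, at the back. Origin: centre of the rest's underside.
Things that resemble listed ones, but are neither listed nor needed, are in the scene too. Leave any orange or pink look-alike of the case alone.

How it is judged:
By the outcome, as a careful person would: the job done as asked, in the order asked, and still so for the second after the job is handed in, with the robot touching nothing.
It also fails if it takes over 69 s, if anything falls off the work surface, if the arm or the gripper's body presses on something with over 40 N, if the wrist force passes 120 N, or if a joint passes its speed limit or range.

## Robot

A 6-joint arm with a two-finger parallel gripper is mounted at the origin on the work surface. World frame = base frame: x ahead of the robot, y to its left, z up, the work surface at z = 0. Lengths are in mm, angles in degrees, forces in N, time in s.
With the tool pointing down it reaches from about 350 to 850 mm from the base axis. Payload 8.1 kg.
Tool frame: the origin (TCP) lies on the centre line of the jaws, within the pads' length; the fingertips stand 19 mm ahead of it and the grasp point (between the pads) is the TCP (r.tip_reach is the z of the fingertips in the tool frame, in mm); z points along the fingers, y is the line along which they close (so a half turn about z gives the same grasp; the last joint's range is limited). The gripper opens to 85 mm and grips with 20 to 120 N. Pads are 22 mm wide; open, the fingers measure 114 mm over their backs; the gripper's body (76 mm by 85 mm) begins 54 mm behind the grasp point. The pads swing forward as they close: fully open they stand 13 mm farther back than shut.
Start: joints at [70.737, 7.471, 85.268, -0, 87.261, -4.893], TCP at [148.885, 581.239, 250.292] pointing down, gripper open.
Joint ranges: [-169.43, 169.43], [-51.17, 129.36], [1.28, 143.12], [-76.62, 256.62], [0, 156.53], [-152.29, 152.29]. Speed limits (degrees/s): [136.94, 136.94, 159.86, 180, 180, 180].

## Interface

Orientations are given as [roll, pitch, yaw] about the fixed x, y, z axes, in that order (R = Rz(yaw) Ry(pitch) Rx(roll)).
In Python, from bench import r gives the robot as it stands. The module is installed in compiled form; this text tells all that it offers.
- The arm moves only by the shell command python3 -m handwheel 'ROWS' [FORCE]. ROWS is JSON, a list of rows, each a list of 7 numbers: the shift along the tool's x, y, z in m, then the turn, a rotation vector about the tool's x, y, z in degrees, then the finger opening in m, from 0 to 0.0854. In form: [[tx, ty, tz, ax, ay, az, claw], ...]. A call has 1 to 8 rows; each row shifts and turns the commanded pose from where the row before left it, along the tool's axes as they then stand; what a row does not reach is not made up. A row lasts 1/12 s, in which the tool goes at most 41.7 mm and 7.16 degrees, less where a joint would pass 70% of its speed; a pose out of reach is approached as far as the arm can. A call with a gripper value outside its range is refused whole. The fingers move at their own pace and stop on an object; FORCE is the grip in N (left out, the last holds). Time passes only in rows, so rows that do not move let the fingers close. It gives the time, the measured TCP pose, the force, the opening and the grip force at its end, in the units of the state.
- r.sense(): the state, without advancing time (a new reading comes with each control period).
- r.snapshot(name): name is "scene" or "top" or "wrist"; returns (picture, depth): 400x640x3 uint8, blue, green, red; 400x640 float32, mm along the optical axis (not along the pixel's ray), 0 where there is no reading.
- r.calibration(name): a dict with "vfov" (degrees; the focal length in pixels is half the picture's height over the tangent of half this angle, whatever the lens; pixels are square), "cx", "cy" (the principal point, pixels), "rvec" (rotation vector, rad) and "tvec" (3), from world to camera coordinates, as OpenCV has them; the wrist camera has in their place "tool_from_camera" (4x4, takes a point from camera to tool coordinates, whose origin is the TCP and whose axes are the flange's). Camera axes: x right, y down, z forward; pixel columns grow to the right and rows downward; lengths in mm; the calibration is good to about 2 mm. A picture is of the moment at which its call begins: read the wrist's pose just before it. calibration takes no time and is no camera call.
- r.hand_in(): hands the job in; it is judged then, once.
The state is a dict: "time": time; "joint_pos": joint angles; "qd": joint speeds; "joint_efforts": joint torques, N m; "tool_pos": TCP position; "tcp_rot": TCP orientation; "ft_force": force on the tool from outside, world axes, zero at the start; "wrist_torque": the same for the moment, N m; "finger_gap": finger opening in mm; "grip_force": force on a finger pad.
Only numpy, scipy, OpenCV 4.12 (cv2) and the standard library are available. Lean on these libraries where they do the work, as an engineer would, in place of code of your own. Each camera call takes 0.05 s, during which the arm holds its last target. There are 200 camera calls.

## Working session

There is one attempt and no reset: what is moved stays moved. The work goes in short steps, Python scripts to look and compute and a shell command to move; the robot and the scene stay as the last step left them, time stands still between calls to the robot, and variables do not carry over. Pictures are saved under pics/ and viewed, at most 11 in all, crops included, and the job is handed in when it is done.

```bash
mkdir -p pics; python3 - <<'E'
from bench import r
import cv2,numpy as np
s=r.sense();print(s['time'],s['tool_pos'],s['tcp_rot'],s['finger_gap'])
for n in("scene","top"):
    p,d=r.snapshot(n);cv2.imwrite(f"pics/{n}0.png",p);np.save(f"pics/{n}0.npy",d);print(n,r.calibration(n))
print(r.calibration("wrist"))
E
```

```text
0.0 [148.73573651 580.72287884 249.21607662] [-1.79890680e+02 -8.78658073e-03  1.65627794e+02] 85.42656186115194
scene {'vfov': 46.847389512746155, 'cx': 317.22685759010744, 'cy': 192.43334010364768, 'rvec': array([ 0.85945504,  2.44208305, -1.20081678]), 'tvec': array([ 468.08186074, -187.92342198, 1631.89466026])}
top {'vfov': 51.3493328096431, 'cx': 314.77960855382895, 'cy': 204.18473108116214, 'rvec': array([ 2.12662966, -2.18839039,  0.10272124]), 'tvec': array([ 16.67626529, 589.50411709, 949.67768889])}
{'vfov': 71.38103037135797, 'cx': 318.0520867560305, 'cy': 201.0381170886805, 'tool_from_camera': array([[-2.80685736e-04, -9.50944125e-01, -3.09362559e-01,
         8.01664713e+01],
       [ 9.99999906e-01, -3.68825512e-04,  2.26422824e-04,
         1.26709903e+00],
       [-3.29416259e-04, -3.09362467e-01,  9.50944139e-01,
        -1.23371575e+02],
       [ 0.00000000e+00,  0.00000000e+00,  0.00000000e+00,
         1.00000000e+00]])}
```

View pics/top0.png

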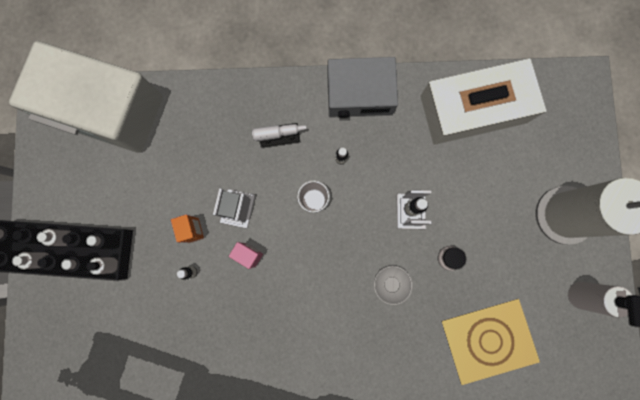

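View pics/scene0.png

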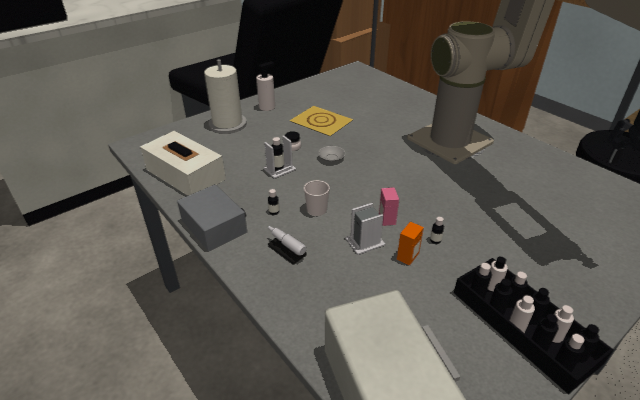

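The top view shows the case in its stand near (232,207), the bottle's stand near (413,210), the cup at (314,196), and the pink look-alike at (245,254) and the orange one at (185,228). I'll deproject these regions next.

```bash
cat > h.py <<'E'
import numpy as np,cv2
from bench import r
from scipy.spatial.transform import Rotation as R
def cloud(name,d,T=None):
    c=r.calibration(name);f=200/np.tan(np.radians(c['vfov']/2))
    v,u=np.mgrid[:400,:640];P=np.stack([(u-c['cx'])/f*d,(v-c['cy'])/f*d,d],-1).astype(float)
    if name=='wrist':
        M=T@c['tool_from_camera'];W=P@M[:3,:3].T+M[:3,3]
    else:
        Q=cv2.Rodrigues(c['rvec'])[0];W=(P-c['tvec'].ravel())@Q
    W[d==0]=np.nan
    return W
def T():
    s=r.sense();M=np.eye(4);M[:3,:3]=R.from_euler('xyz',s['tcp_rot'],degrees=True).as_matrix();M[:3,3]=s['tool_pos'];return M
E
python3 - <<'E'
from h import *
d=np.load('pics/top0.npy');W=cloud('top',d);np.set_printoptions(precision=1,suppress=True)
Z=W[...,2]
print(np.nanmedian(Z[300:330,250:350]))
for n,(u0,u1,v0,v1) in dict(sides=(208,262,182,232),ends=(392,436,185,232),cup=(295,332,178,215),pink=(228,264,240,270),orange=(168,206,212,245),inka=(174,196,264,282),inkb=(334,352,145,166),jar=(436,470,244,272),dish=(370,416,263,306)).items():
    B=W[v0:v1,u0:u1].reshape(-1,3)
    for lo,hi in((5,14),(14,24),(40,90),(90,97),(97,103),(103,112),(112,125)):
        b=B[(B[:,2]>lo)&(B[:,2]<hi)]
        if len(b)>8:print(n,lo,hi,len(b),b.mean(0),cv2.minAreaRect(b[:,:2].astype(np.float32)))
p=cv2.imread('pics/top0.png')
a=cv2.resize(p[175:240,200:270],None,fx=6,fy=6,interpolation=2);b=cv2.resize(p[180:240,385:445],None,fx=6,fy=6,interpolation=2)
q=np.zeros((400,790,3),np.uint8);q[:390,:420]=a;q[:360,425:785]=b;cv2.imwrite('pics/crop0.png',q)
E
```

```text
0.024975546247168717
sides 5 14 261 [580.  180.6   8.2] ((591.998046875, 189.52700805664062), (108.28717803955078, 88.60433197021484), 4.899065971374512)
sides 14 24 81 [571.6 187.   18.2] ((587.1165771484375, 187.7525634765625), (52.90644073486328, 72.21922302246094), 75.15631866455078)
sides 40 90 147 [579.3 171.5  68. ] ((586.915771484375, 187.54788208007812), (53.07786178588867, 59.758567810058594), 75.59912872314453)
sides 90 97 67 [585.3 185.8  94. ] ((586.7391357421875, 187.2257080078125), (51.447940826416016, 57.007545471191406), 75.76582336425781)
sides 97 103 438 [587.5 189.8 100. ] ((586.3687133789062, 189.26068115234375), (55.259796142578125, 57.059478759765625), 76.273193359375)
sides 103 112 160 [588.  189.5 105.8] ((588.3849487304688, 189.53753662109375), (56.24704360961914, 58.40034866333008), 75.65845489501953)
ends 5 14 354 [ 559.8 -220.9    7.9] ((568.2906494140625, -231.72647094726562), (70.428466796875, 83.0207290649414), 86.04912567138672)
ends 14 24 117 [ 569.5 -216.5   17.5] ((567.9745483398438, -229.79127502441406), (55.028778076171875, 66.5971450805664), 88.
[... 2871 characters left out ...]
321777344)
jar 5 14 30 [ 456.6 -297.1   10.2] ((446.9508361816406, -312.5720520019531), (70.89144897460938, 43.96919631958008), 37.73899841308594)
jar 14 24 83 [ 456.7 -298.9   19.4] ((456.8136901855469, -304.7062072753906), (35.798824310302734, 56.71075439453125), 79.60321044921875)
jar 40 90 414 [ 454.6 -314.6   47.4] ((455.36236572265625, -314.9479675292969), (50.17298126220703, 49.87883377075195), 88.43690490722656)
dish 5 14 550 [ 395.4 -177.8    9.5] ((396.69903564453125, -176.8743133544922), (73.31005096435547, 71.798583984375), 36.77859878540039)
dish 14 24 424 [ 393.8 -178.2   18.6] ((396.2376403808594, -176.02532958984375), (86.74690246582031, 87.62262725830078), 87.72618865966797)
```

View pics/crop0.png

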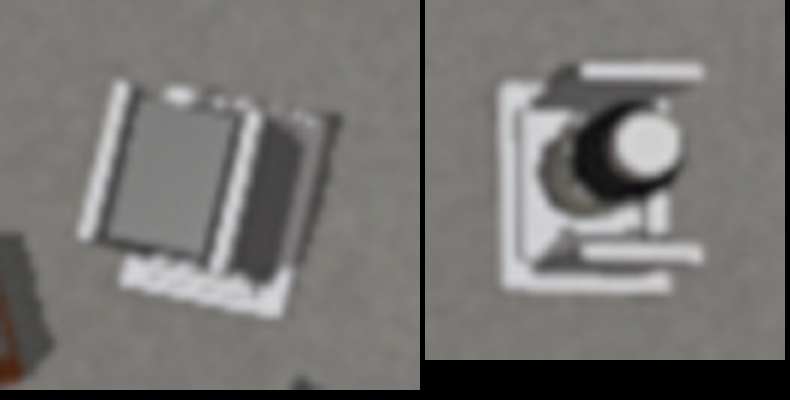

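Crop: on the left, the case sits between white cheeks that run roughly along world x, tilted about -14°. On the right, the bottle (cap at about (645,145)) stands between cheeks at the world ±x ends. I'll go above the case, turning first.

```bash
python3 -m handwheel '[[0,0,0,0,0,6.9,0.085],[0,0,0,0,0,6.9,0.085],[0,0,0,0,0,6.9,0.085],[0,0,0,0,0,6.9,0.085],[0,0,0,0,0,6.9,0.085],[0,0,0,0,0,6.9,0.085],[0,0,0,0,0,6.9,0.085]]' 40; python3 -m handwheel '[[0,0,0,0,0,6.9,0.085],[0,0,0,0,0,6.9,0.085],[0,0,0,0,0,6.9,0.085],[0,0,0,0,0,6.9,0.085],[0,0,0,0,0,6.9,0.085],[0,0,0,0,0,6.9,0.085]]'
python3 -m handwheel '[[-0.018,0.0348,0,0,0,0,0.085],[-0.018,0.0348,0,0,0,0,0.085],[-0.018,0.0348,0,0,0,0,0.085],[-0.018,0.0348,0,0,0,0,0.085],[-0.018,0.0348,0,0,0,0,0.085],[-0.018,0.0348,0,0,0,0,0.085],[-0.018,0.0348,0,0,0,0,0.085],[-0.018,0.0348,0,0,0,0,0.085]]'
python3 -m handwheel '[[-0.018,0.0348,0,0,0,0,0.085],[-0.018,0.0348,0,0,0,0,0.085],[-0.018,0.0348,0,0,0,0,0.085],[-0.018,0.0348,0,0,0,0,0.085],[-0.018,0.0348,0,0,0,0,0.085],[-0.018,0.0348,0,0,0,0,0.085],[-0.018,0.0348,0,0,0,0,0.085],[0,0,0,0,0,0,0.085]]'
python3 - <<'E'
from h import *
np.set_printoptions(precision=1,suppress=True)
M=T();p,d=r.snapshot('wrist');cv2.imwrite('pics/w1.png',p);np.save('pics/w1.npy',d);np.save('pics/w1T.npy',M)
s=r.sense();print(s['time'],s['tool_pos'],s['tcp_rot'],s['joint_pos'],s['ft_force'])
W=cloud('wrist',d,M).reshape(-1,3)
W=W[(abs(W[:,0]-588)<60)&(abs(W[:,1]-189)<60)]
for lo,hi in((-5,3),(5,13),(14,22),(94,98.5),(98.5,102.5),(102.5,104.5),(104,108)):
    b=W[(W[:,2]>lo)&(W[:,2]<hi)]
    if len(b)>8:print(lo,hi,len(b),b.mean(0),cv2.minAreaRect(b[:,:2].astype(np.float32)))
E
```

```text
time: 0.68
tool_pos: [148.8, 580.9, 249.7]
tcp_rot: [-180.0, 0.0, 117.0]
ft_force: [-0.6, 0.2, -0.7]
finger_gap: 84.5
grip_force: 0.0
time: 1.18
tool_pos: [148.8, 580.9, 249.6]
tcp_rot: [-180.0, 0.1, 75.6]
ft_force: [-0.1, -0.1, 0.5]
finger_gap: 85.3
grip_force: 0.0
time: 1.85
tool_pos: [384.8, 372.2, 249.9]
tcp_rot: [-180.0, 0.0, 75.9]
ft_force: [0.5, 0.6, -0.2]
finger_gap: 85.1
grip_force: 0.0
time: 2.52
tool_pos: [593.3, 186.8, 249.0]
tcp_rot: [180.0, 0.1, 75.6]
ft_force: [1.5, 1.1, -0.8]
finger_gap: 84.6
grip_force: 0.0
2.5667 [591.4 189.2 249. ] [-179.9    0.1   75.7] [13.  10.8 81.7 -0.  87.6 27.4] [-0.2 -0.1  0.5]
-5 3 3540 [593.8 207.4  -0.1] ((588.0228881835938, 189.02090454101562), (119.97454833984375, 119.94644927978516), 0.01448042318224907)
5 13 656 [596.  203.9   7.8] ((589.09765625, 190.32583618164062), (67.74854278564453, 83.91361236572266), 75.67845916748047)
14 22 105 [611.  193.9  17.3] ((589.952392578125, 193.57366943359375), (48.74525451660156, 71.67854309082031), 75.89192962646484)
94 98.5 247 [587.5 191.   97. ] ((589.2427978515625, 192.7430419921875), (50.74076461791992, 59.175621032714844), 76.29615783691406)
98.5 102.5 1883 [588.7 191.1  99.9] ((589.4180908203125, 192.76785278320312), (50.95063781738281, 58.445899963378906), 76.17953491210938)
102.5 104.5 134 [590.4 192.3 103.7] ((588.4193115234375, 189.94537353515625), (56.45218276977539, 58.80907440185547), 75.75325012207031)
104 108 679 [588.9 192.8 105.7] ((588.3425903320312, 190.23992919921875), (56.1324462890625, 58.78817367553711), 76.04146575927734)
```

View pics/w1.png

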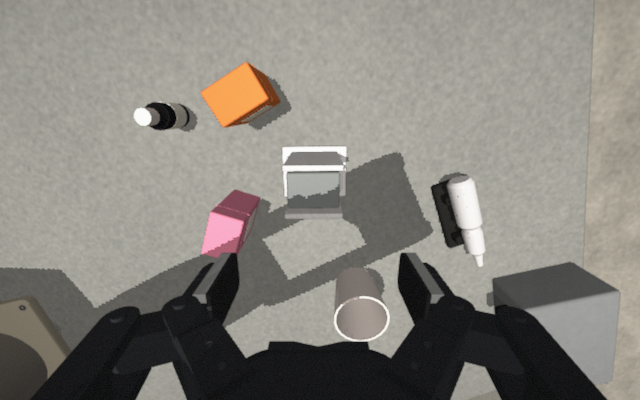

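The wrist view shows the grey case in its stand at about (315,190), the pink decoy at (232,222) and the cup at (360,305). The stand centre comes to about (588.5,190), yaw -14.2. I'll average a few pose readings before descending.

```bash
cat >> h.py <<'E'
def togo(x,y,z,yaw):
    s=r.sense();p=np.array(s['tool_pos']);M=T()[:3,:3]
    d=M.T@(np.array([x,y,z])-p);dy=(s['tcp_rot'][2]-yaw+180)%360-180
    print('t',round(s['time'],2),'pos',p.round(1),'rpy',np.round(s['tcp_rot'],1),'| tool shift',d.round(1),'az',round(dy,1),'gap',round(s['finger_gap'],1),'grip',round(s['grip_force'],1),'F',np.round(s['ft_force'],1))
E
python3 -m handwheel '[[0,0,0.03,0,0,0,0.085],[0,0,0.03,0,0,0,0.085],[0,0,0.02,0,0,0,0.085],[0,0,0,0,0,0,0.085]]'; python3 -c "
from h import *
togo(588.5,190,68,75.8)"
python3 -m handwheel '[[0,0,0,0,0,0,0.085]]' >/dev/null; python3 -c "
from h import *
togo(588.5,190,68,75.8)"
```

```text
time: 2.9
tool_pos: [585.5, 192.3, 163.8]
tcp_rot: [-179.5, 0.3, 76.0]
ft_force: [-0.7, 0.2, -0.6]
finger_gap: 85.0
grip_force: 0.0
t 2.9 pos [585.5 192.3 163.8] rpy [-179.5    0.3   76. ] | tool shift [-1.1  4.4 95.8] az 0.2 gap 85.0 grip 0.0 F [-0.7  0.2 -0.6]
t 2.98 pos [587.9 192.8 168.8] rpy [-1.798e+02  1.000e-01  7.600e+01] | tool shift [ -2.4   1.6 100.8] az 0.2 gap 85.2 grip 0.0 F [-0.6  0.3  1.5]
```

```bash
python3 -m handwheel '[[-0.0027,0,0.015,0,0,0,0.085],[0,0,0.02,0,0,0,0.085],[0,0,0.02,0,0,0,0.085],[0,0,0.02,0,0,0,0.085],[0,0,0.015,0,0,0,0.085],[0,0,0.011,0,0,0,0.085],[0,0,0,0,0,0,0.085],[0,0,0,0,0,0,0.085]]'; python3 -m handwheel '[[0,0,0,0,0,0,0.045],[0,0,0,0,0,0,0.045],[0,0,0,0,0,0,0.045],[0,0,0,0,0,0,0.045],[0,0,0,0,0,0,0.045],[0,0,0,0,0,0,0.045]]' 45;python3 -c "
from h import *
togo(588.5,190,68,75.8)"
```

```text
time: 3.65
tool_pos: [589.5, 190.2, 70.5]
tcp_rot: [179.9, -0.0, 76.0]
ft_force: [-0.2, 0.0, 0.5]
finger_gap: 85.0
grip_force: 0.0
time: 4.15
tool_pos: [590.1, 190.2, 71.2]
tcp_rot: [179.9, -0.1, 75.9]
ft_force: [-0.5, 0.1, 6.4]
finger_gap: 54.1
grip_force: 48.9
t 4.15 pos [590.1 190.2  71.2] rpy [ 1.799e+02 -1.000e-01  7.590e+01] | tool shift [-0.6 -1.5  3.2] az 0.1 gap 54.1 grip 48.9 F [-0.5  0.1  6.4]
```

Gripped at 54.1 mm. I'll lift it clear of the cheeks.

```bash
python3 -m handwheel '[[0,0,-0.005,0,0,0,0.045],[0,0,-0.01,0,0,0,0.045],[0,0,-0.015,0,0,0,0.045],[0,0,-0.02,0,0,0,0.045],[0,0,-0.02,0,0,0,0.045],[0,0,-0.02,0,0,0,0.045],[0,0,-0.02,0,0,0,0.045],[0,0,-0.015,0,0,0,0.045]]'; python3 -m handwheel '[[0,0,-0.01,0,0,0,0.045],[0,0,0,0,0,0,0.045],[0,0,0,0,0,0,0.045]]';python3 -c "
from h import *
togo(480,5,75,75.8)
M=T();p,d=r.snapshot('wrist');cv2.imwrite('pics/w2.png',p);np.save('pics/w2.npy',d)"
```

```text
time: 4.82
tool_pos: [589.3, 189.9, 197.0]
tcp_rot: [179.9, -0.0, 75.9]
ft_force: [0.7, -0.2, -2.4]
finger_gap: 53.6
grip_force: 48.0
time: 5.07
tool_pos: [589.1, 189.8, 204.7]
tcp_rot: [180.0, -0.0, 75.9]
ft_force: [-0.8, 0.5, -2.4]
finger_gap: 53.6
grip_force: 48.0
t 5.07 pos [589.1 189.8 204.7] rpy [180.   -0.   75.9] | tool shift [-205.8  -61.   129.5] az 0.1 gap 53.6 grip 48.0 F [-0.8  0.5 -2.4]
```

View pics/w2.png

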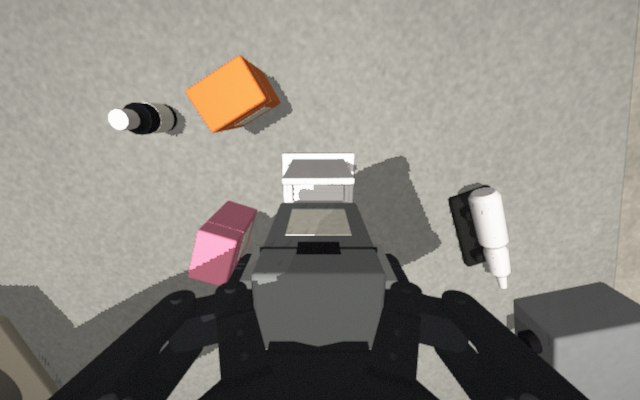

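The case hangs straight in the jaws (top edge near row 250) with the empty stand behind it at about (318,180). Next is the staging spot in front of the cup.

```bash
python3 -m handwheel '[[-0.02,-0.006,0,0,0,0,0.045],[-0.034,-0.01,0,0,0,0,0.045],[-0.034,-0.01,0,0,0,0,0.045],[-0.034,-0.01,0.01,0,0,0,0.045],[-0.034,-0.01,0.02,0,0,0,0.045],[-0.03,-0.009,0.02,0,0,0,0.045],[-0.02,-0.006,0.02,0,0,0,0.045],[0,0,0.02,0,0,0,0.045]]'; python3 -m handwheel '[[0,0,0.02,0,0,0,0.045],[0,0,0.015,0,0,0,0.045],[0,0,0.008,0,0,0,0.045],[0,0,0,0,0,0,0.045],[0,0,0,0,0,0,0.045]]';python3 -c "
from h import *
togo(480,5,63,75.8)"
```

```text
time: 5.78
tool_pos: [476.5, 2.0, 111.6]
tcp_rot: [-179.8, 0.1, 75.8]
ft_force: [0.5, 0.1, -2.7]
finger_gap: 53.5
grip_force: 48.5
time: 6.2
tool_pos: [478.9, 5.0, 70.6]
tcp_rot: [-179.9, 0.0, 75.9]
ft_force: [0.1, 0.4, -2.0]
finger_gap: 53.6
grip_force: 48.4
t 6.2 pos [478.9   5.   70.6] rpy [-179.9    0.    75.9] | tool shift [0.3 1.  7.6] az 0.1 gap 53.6 grip 48.4 F [ 0.1  0.4 -2. ]
```

```bash
python3 -m handwheel '[[0,0,0.003,0,0,0,0.045],[0,0,0.002,0,0,0,0.045],[0,0,0.001,0,0,0,0.045],[0,0,0,0,0,0,0.045],[0,0,0,0,0,0,0.045]]'; python3 -m handwheel '[[0,0,0.001,0,0,0,0.045],[0,0,0,0,0,0,0.045],[0,0,0,0,0,0,0.045]]'
```

```text
time: 6.62
tool_pos: [479.9, 4.9, 65.6]
tcp_rot: [180.0, -0.0, 75.9]
ft_force: [-1.3, 0.0, -1.9]
finger_gap: 53.7
grip_force: 48.4
time: 6.87
tool_pos: [479.7, 4.8, 64.3]
tcp_rot: [180.0, 0.0, 75.9]
ft_force: [-0.2, 0.5, -2.3]
finger_gap: 53.5
grip_force: 48.4
```

```bash
for i in 1 2 3; do python3 -m handwheel '[[0,0,0.001,0,0,0,0.045],[0,0,0,0,0,0,0.045],[0,0,0,0,0,0,0.045]]' | egrep 'pos|ft'; done
```

```text
tool_pos: [479.6, 4.8, 63.2]
ft_force: [-0.6, -0.4, -2.5]
tool_pos: [479.7, 4.8, 63.1]
ft_force: [-5.0, 1.0, 7.4]
tool_pos: [479.8, 4.8, 63.1]
ft_force: [-10.8, 0.7, 18.8]
```

```bash
python3 -m handwheel '[[0,0,-0.0015,0,0,0,0.053],[0,0,0,0,0,0,0.06],[0,0,0,0,0,0,0.085],[0,0,0,0,0,0,0.085],[0,0,-0.01,0,0,0,0.085],[0,0,-0.02,0,0,0,0.085],[0,0,-0.03,0,0,0,0.085],[0,0,-0.035,0,0,0,0.085]]'
python3 -m handwheel '[[0,0,-0.02,0,0,7.05,0.085],[0,0,-0.02,0,0,7.05,0.085],[0,0,0,0,0,7.05,0.085],[0,0,0,0,0,7.05,0.085],[0,0,0,0,0,7.05,0.085],[0,0,0,0,0,7.05,0.085],[0,0,0,0,0,7.05,0.085],[0,0,0,0,0,7.05,0.085]]'
python3 -m handwheel '[[0,0,0,0,0,7.05,0.085],[0,0,0,0,0,7.05,0.085],[0,0,0,0,0,7.05,0.085],[0.01,0.023,0,0,0,0,0.085],[0.015,0.035,0,0,0,0,0.085],[0.015,0.035,0,0,0,0,0.085],[0.015,0.035,0,0,0,0,0.085],[0.015,0.035,0,0,0,0,0.085]]'
python3 -m handwheel '[[0.015,0.035,0,0,0,0,0.085],[0.01,0.023,0,0,0,0,0.085],[0.005,0.011,0,0,0,0,0.085],[0,0,0,0,0,0,0.085],[0,0,0,0,0,0,0.085],[0,0,0,0,0,0,0.085],[0,0,0,0,0,0,0.085]]'
python3 - <<'E'
from h import *
np.set_printoptions(precision=1,suppress=True)
togo(573,-230,75,-1.7)
M=T();p,d=r.snapshot('wrist');cv2.imwrite('pics/w3.png',p);togo(573,-230,75,-1.7)
p2,d2=r.snapshot('top');cv2.imwrite('pics/top2.png',p2);np.save('pics/top2.npy',d2)
for n,dd,c in(('wrist',d,(569,-231)),('top',d2,(569,-231)),('top',d2,(480,5))):
  W=cloud(n,dd,M).reshape(-1,3)
  W=W[(abs(W[:,0]-c[0])<60)&(abs(W[:,1]-c[1])<60)]
  for lo,hi in((5,13),(88,94),(104,108),(114,122)):
    b=W[(W[:,2]>lo)&(W[:,2]<hi)]
    if len(b)>8:print(n,lo,hi,len(b),b.mean(0),cv2.minAreaRect(b[:,:2].astype(np.float32)))
E
```

```text
time: 8.28
tool_pos: [478.1, 5.0, 157.6]
tcp_rot: [-179.8, 0.0, 75.9]
ft_force: [0.8, -0.0, -0.1]
finger_gap: 84.9
grip_force: 0.0
time: 8.95
tool_pos: [479.7, 4.8, 198.6]
tcp_rot: [180.0, -0.0, 19.2]
ft_force: [-0.0, -0.2, -0.3]
finger_gap: 85.1
grip_force: 0.0
time: 9.62
tool_pos: [545.6, -161.8, 198.6]
tcp_rot: [180.0, -0.0, -1.6]
ft_force: [1.0, 0.4, 1.5]
finger_gap: 84.5
grip_force: 0.0
time: 10.2
tool_pos: [572.9, -228.7, 198.0]
tcp_rot: [-180.0, 0.0, -1.6]
ft_force: [0.3, -0.5, 0.1]
finger_gap: 85.0
grip_force: 0.0
t 10.2 pos [ 572.9 -228.7  198. ] rpy [-180.     0.    -1.6] | tool shift [  0.1   1.3 123. ] az 0.1 gap 85.0 grip 0.0 F [ 0.3 -0.5  0.1]
t 10.25 pos [ 573.  -228.7  198.1] rpy [-180.    -0.    -1.5] | tool shift [  0.1   1.3 123.1] az 0.2 gap 85.0 grip 0.0 F [-0.2  1.4  0.8]
wrist 5 13 983 [ 582.7 -230.4    7.7] ((570.046142578125, -230.9569091796875), (68.0203628540039, 83.02861022949219), 87.53986358642578)
wrist 88 94 480 [ 574.2 -229.6   91.7] ((571.9566040039062, -230.82485961914062), (43.024173736572266, 67.28568267822266), 87.55559539794922)
wrist 104 108 77
[... 261 characters left out ...]
8457)
top 5 13 209 [ 550.3 -214.1    7.9] ((557.1427612304688, -220.18099975585938), (60.20989227294922, 53.52401351928711), 4.9334540367126465)
top 88 94 25 [ 565.3 -218.5   92. ] ((563.1976928710938, -220.98162841796875), (18.998823165893555, 53.97715759277344), 81.72637176513672)
top 104 108 12 [ 541.6 -215.4  105.5] ((548.7182006835938, -219.18804931640625), (10.166581153869629, 35.13154220581055), 62.55607223510742)
top 114 122 12 [ 570.5 -227.2  117.1] ((572.322509765625, -229.77694702148438), (8.815173149108887, 17.142757415771484), 43.567562103271484)
top 88 94 385 [478.9   4.9  91.7] ((478.9347839355469, 4.792139053344727), (37.59001159667969, 53.817378997802734), 76.12892150878906)
```

View pics/w3.png

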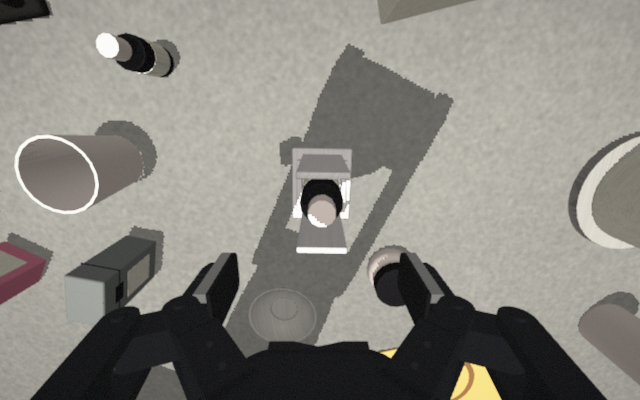

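The bottle stands in its stand with the cap at (320,208). The case stands alone at staging, at about (120,270). Bottle ≈ (575,-230.2), ends stand ≈ (569.3,-231) with yaw -2.2. Next I'll grip the bottle.

```bash
python3 -m handwheel '[[0.002,0.0016,0.015,0,0,0.5,0.085],[0,0,0.025,0,0,0,0.085],[0,0,0.025,0,0,0,0.085],[0,0,0.025,0,0,0,0.085],[0,0,0.02,0,0,0,0.085],[0,0,0.014,0,0,0,0.085],[0,0,0,0,0,0,0.085],[0,0,0,0,0,0,0.085]]'
python3 -m handwheel '[[0,0,0,0,0,0,0.06],[0,0,0,0,0,0,0.03],[0,0,0,0,0,0,0.03],[0,0,0,0,0,0,0.03],[0,0,0,0,0,0,0.03],[0,0,0,0,0,0,0.03],[0,0,0,0,0,0,0.03]]' 35
```

```text
time: 10.97
tool_pos: [574.7, -231.0, 73.6]
tcp_rot: [-180.0, 0.1, -2.1]
ft_force: [0.4, -0.5, 0.5]
finger_gap: 85.2
grip_force: 0.0
time: 11.55
tool_pos: [575.9, -231.9, 75.2]
tcp_rot: [180.0, -0.1, -2.1]
ft_force: [-0.6, 1.4, 6.3]
finger_gap: 37.1
grip_force: 34.8
```

```bash
python3 -m handwheel '[[0,0,-0.005,0,0,0,0.03],[0,0,-0.01,0,0,0,0.03],[0,0,-0.02,0,0,0,0.03],[0,0,-0.025,0,0,0,0.03],[0,0,-0.025,0,0,0,0.03],[0,0,-0.025,0,0,0,0.03],[0,0,-0.015,0,0,0,0.03],[0,0,-0.01,0,0,0,0.03]]'
python3 -m handwheel '[[0,0,0,0,0,-7,0.03],[0,0,0,0,0,-7,0.03],[0,0,0,0,0,-7,0.03],[0,0,0,0,0,-7,0.03],[0,0,0,0,0,-7,0.03],[0,0,0,0,0,-7,0.03],[0,0,0,0,0,-7,0.03],[0,0,0,0,0,-7,0.03]]'
python3 -m handwheel '[[0,0,0,0,0,-7,0.03],[0,0,0,0,0,-7,0.03],[0,0,0,0,0,-7.1,0.03],[0,0,0,0,0,-0.8,0.03],[0,0,0,0,0,0,0.03]]'
python3 - <<'E'
from h import *
togo(588.5,190,209,75.8)
p,d=r.snapshot('wrist');cv2.imwrite('pics/w4.png',p)
E
```

```text
time: 12.22
tool_pos: [575.9, -232.0, 212.3]
tcp_rot: [179.9, -0.2, -2.1]
ft_force: [0.2, 0.5, -1.3]
finger_gap: 37.6
grip_force: 35.3
time: 12.88
tool_pos: [574.5, -231.4, 208.2]
tcp_rot: [-179.9, 0.0, 54.2]
ft_force: [0.8, 0.2, -1.2]
finger_gap: 37.0
grip_force: 35.2
time: 13.3
tool_pos: [574.7, -231.4, 208.4]
tcp_rot: [-179.9, -0.0, 75.6]
ft_force: [0.5, 0.4, -2.0]
finger_gap: 37.6
grip_force: 35.2
t 13.3 pos [ 574.7 -231.4  208.4] rpy [-179.9   -0.    75.6] | tool shift [411.7 -91.2  -0.5] az -0.2 gap 37.6 grip 35.2 F [ 0.5  0.4 -2. ]
```

View pics/w4.png

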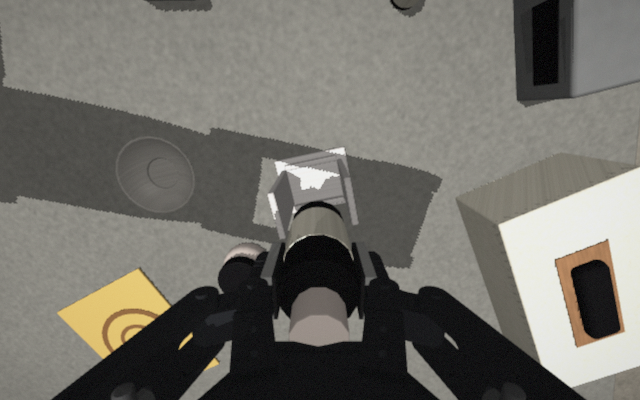

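The bottle hangs upright in the jaws (cap at (318,315)), with the emptied stand below at about (315,190). I'll carry it to the other stand.

```bash
python3 -m handwheel '[[0.018,-0.004,0,0,0,0,0.03],[0.0375,-0.0083,0,0,0,0,0.03],[0.0375,-0.0083,0,0,0,0,0.03],[0.0375,-0.0083,0,0,0,0,0.03],[0.0375,-0.0083,0,0,0,0,0.03],[0.0375,-0.0083,0,0,0,0,0.03],[0.0375,-0.0083,0,0,0,0,0.03],[0.0375,-0.0083,0,0,0,0,0.03]]'
python3 -m handwheel '[[0.0375,-0.0083,0,0,0,0,0.03],[0.0375,-0.0083,0,0,0,0,0.03],[0.0375,-0.0083,0,0,0,0,0.03],[0.0187,-0.0042,0,0,0,0,0.03],[0,0,0,0,0,0,0.03],[0,0,0,0,0,0,0.03],[0,0,0,0,0,0,0.03],[0,0,0,0,0,0,0.03]]'
python3 - <<'E'
from h import *
np.set_printoptions(precision=1,suppress=True)
togo(588.5,190,76,75.8)
M=T();p,d=r.snapshot('wrist');cv2.imwrite('pics/w5.png',p);togo(588.5,190,76,75.8)
W=cloud('wrist',d,M).reshape(-1,3)
W=W[(abs(W[:,0]-588)<60)&(abs(W[:,1]-190)<60)]
for lo,hi in((5,11),(104,108)):
    b=W[(W[:,2]>lo)&(W[:,2]<hi)]
    if len(b)>8:print(lo,hi,len(b),b.mean(0),cv2.minAreaRect(b[:,:2].astype(np.float32)))
E
```

```text
time: 14.02
tool_pos: [583.4, 57.4, 208.9]
tcp_rot: [180.0, -0.0, 75.5]
ft_force: [0.1, -0.2, -2.2]
finger_gap: 37.6
grip_force: 35.4
time: 14.68
tool_pos: [587.8, 188.7, 208.7]
tcp_rot: [-180.0, 0.0, 75.6]
ft_force: [0.2, -0.1, -1.7]
finger_gap: 37.4
grip_force: 35.4
t 14.68 pos [587.8 188.7 208.7] rpy [-180.     0.    75.6] | tool shift [  1.5   0.3 132.7] az -0.2 gap 37.4 grip 35.4 F [ 0.2 -0.1 -1.7]
t 14.73 pos [587.9 188.5 208.8] rpy [180.    0.   75.6] | tool shift [  1.6   0.2 132.8] az -0.2 gap 37.0 grip 35.4 F [-0.2  0.4 -1.3]
5 11 1682 [589.2 190.6   7.8] ((588.8988037109375, 190.38687133789062), (67.44926452636719, 83.95889282226562), 76.09719848632812)
104 108 547 [594.3 210.  105.6] ((588.5941772460938, 190.40521240234375), (55.74787902832031, 59.67084503173828), 75.83988189697266)
```

View pics/w5.png

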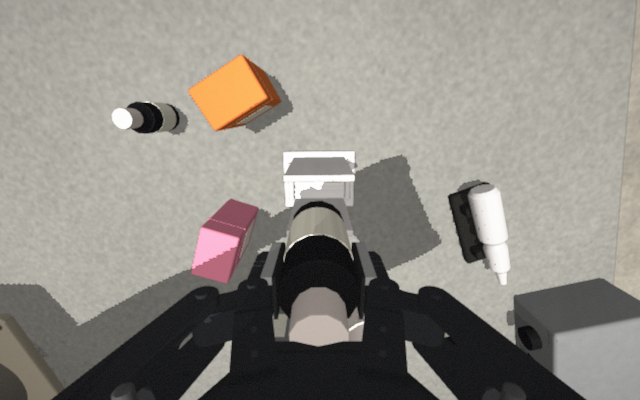

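The bottle is centred over the empty stand at (320,180). The stand fit gives (588.7,190.4), so I shift 2 mm along tool x and descend.

```bash
python3 -m handwheel '[[0.002,0.0003,0.01,0,0,0,0.03],[0,0,0.02,0,0,0,0.03],[0,0,0.02,0,0,0,0.03],[0,0,0.02,0,0,0,0.03],[0,0,0.02,0,0,0,0.03],[0,0,0.015,0,0,0,0.03],[0,0,0.01,0,0,0,0.03],[0,0,0.008,0,0,0,0.03]]' | egrep 'pos|ft'
python3 -m handwheel '[[0,0,0.004,0,0,0,0.03],[0,0,0,0,0,0,0.03],[0,0,0,0,0,0,0.03],[0,0,0,0,0,0,0.03]]'| egrep 'pos|rot|ft|gap'
python3 -m handwheel '[[0,0,0.002,0,0,0,0.03],[0,0,0.001,0,0,0,0.03],[0,0,0,0,0,0,0.03],[0,0,0,0,0,0,0.03]]'| egrep 'pos|rot|ft|gap'
```

```text
tool_pos: [587.8, 191.0, 83.9]
ft_force: [-0.4, 0.2, -2.0]
tool_pos: [589.4, 192.0, 83.1]
tcp_rot: [179.9, -0.1, 75.8]
ft_force: [0.1, -0.4, -1.2]
finger_gap: 37.6
tool_pos: [588.5, 191.9, 78.9]
tcp_rot: [180.0, -0.0, 75.8]
ft_force: [-0.8, -0.4, -1.5]
finger_gap: 37.4
```

```bash
python3 -m handwheel '[[-0.001,0,0.001,0,0,0,0.03],[0,0,0.001,0,0,0,0.03],[0,0,0,0,0,0,0.03],[0,0,0,0,0,0,0.03]]' | egrep 'pos|ft'
for i in 1 2 3; do python3 -m handwheel '[[0,0,0.001,0,0,0,0.03],[0,0,0,0,0,0,0.03],[0,0,0,0,0,0,0.03]]' | egrep 'pos|ft'; done
```

```text
tool_pos: [588.2, 190.8, 76.6]
ft_force: [1.2, 0.2, -2.5]
tool_pos: [588.2, 190.8, 75.7]
ft_force: [0.1, -0.4, -1.1]
tool_pos: [588.5, 190.9, 75.3]
ft_force: [-2.2, 0.1, 2.9]
tool_pos: [588.6, 191.0, 75.3]
ft_force: [-5.4, -1.3, 11.2]
```

The bottle is on the floor (contact at the same 75.3 mm height it was gripped at). I'll release, lift, turn and go to the case.

```bash
python3 -m handwheel '[[0,0,-0.001,0,0,0,0.037],[0,0,0,0,0,0,0.045],[0,0,0,0,0,0,0.07],[0,0,0,0,0,0,0.085],[0,0,0,0,0,0,0.085],[0,0,-0.01,0,0,0,0.085],[0,0,-0.02,0,0,0,0.085],[0,0,-0.03,0,0,0,0.085]]'| egrep 'pos|ft|gap'
python3 -m handwheel '[[0,0,-0.03,0,0,0,0.085],[0,0,-0.02,0,0,6.9,0.085],[0,0,-0.02,0,0,6.9,0.085],[0,0,0,0,0,6.9,0.085],[0,0,0,0,0,6.9,0.085],[0,0,0,0,0,6.9,0.085],[0,0,0,0,0,6.9,0.085],[0,0,0,0,0,6.9,0.085]]' | egrep 'pos|rot'
python3 -m handwheel '[[0,0,0,0,0,6.9,0.085],[0,0,0,0,0,6.9,0.085],[0,0,0,0,0,6.9,0.085],[0,0,0,0,0,6.9,0.085],[0,0,0,0,0,6.9,0.085],[0,0,0,0,0,6.9,0.085],[-0.005,0.017,0,0,0,0,0.085],[-0.01,0.034,0,0,0,0,0.085]]'| egrep 'pos|rot'
python3 -m handwheel '[[-0.01,0.034,0,0,0,0,0.085],[-0.01,0.034,0,0,0,0,0.085],[-0.01,0.034,0,0,0,0,0.085],[-0.01,0.034,0,0,0,0,0.085],[-0.005,0.02,0,0,0,0,0.085],[0,0,0,0,0,0,0.085],[0,0,0,0,0,0,0.085],[0,0,0,0,0,0,0.085]]'| egrep 'pos|rot'
python3 - <<'E'
from h import *
np.set_printoptions(precision=1,suppress=True)
togo(479.5,4.8,63,-14)
M=T();p,d=r.snapshot('wrist');cv2.imwrite('pics/w6.png',p)
p2,d2=r.snapshot('top');cv2.imwrite('pics/top3.png',p2)
togo(479.5,4.8,63,-14)
for n,dd,c,z in(('wrist',d,(480,5),(88,94)),('top',d2,(588,190),(114,122)),('top',d2,(588,190),(104,108))):
  W=cloud(n,dd,M).reshape(-1,3)
  W=W[(abs(W[:,0]-c[0])<60)&(abs(W[:,1]-c[1])<60)]
  b=W[(W[:,2]>z[0])&(W[:,2]<z[1])]
  if len(b)>8:print(n,z,len(b),b.mean(0),cv2.minAreaRect(b[:,:2].astype(np.float32)))
q=np.zeros((400,790,3),np.uint8);q[:,:400]=p[:,120:520];q[:,405:789]=cv2.resize(p2[160:260,205:301],None,fx=4,fy=4);cv2.imwrite('pics/c6.png',q)
E
```

```text
tool_pos: [586.1, 190.3, 132.6]
ft_force: [0.0, 0.5, -0.1]
finger_gap: 85.2
tool_pos: [588.4, 190.8, 205.7]
tcp_rot: [180.0, -0.0, 27.1]
tool_pos: [562.1, 146.7, 205.6]
tcp_rot: [-179.9, -0.1, -13.8]
tool_pos: [480.8, 4.6, 205.6]
tcp_rot: [-180.0, -0.1, -13.9]
t 19.82 pos [480.8   4.6 205.6] rpy [-180.    -0.1  -13.9] | tool shift [ -1.4   0.2 142.6] az 0.1 gap 84.8 grip 0.0 F [0.3 0.6 1. ]
t 19.92 pos [480.8   5.1 205.1] rpy [-180.    -0.   -13.9] | tool shift [ -1.2   0.7 142.1] az 0.1 gap 85.0 grip 0.0 F [-0.7  0.5 -0.6]
wrist (88, 94) 2376 [480.4   4.8  91.7] ((479.2124328613281, 5.078378677368164), (38.010562896728516, 53.37734603881836), 75.76792907714844)
top (114, 122) 83 [587.2 191.  118.1] ((586.8524780273438, 190.98741149902344), (20.63666534423828, 21.17976951599121), 40.64599609375)
top (104, 108) 138 [587.9 188.9 106. ] ((587.6701049804688, 189.77426147460938), (56.375450134277344, 59.06454849243164), 76.79915618896484)
```

View pics/c6.png

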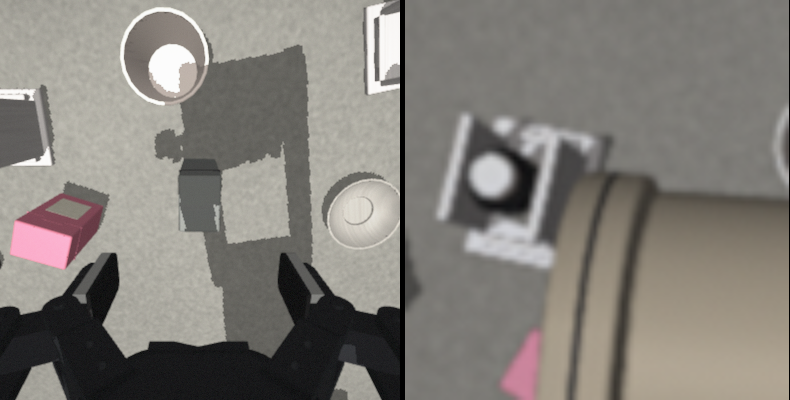

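The bottle stands in the left stand with its top at 118 mm, so it is seated. The case is between the open jaws at (200,195) in the crop, centre (479.2,5.0), yaw -14.1. I'll grip it across its 38 mm side.

```bash
python3 -m handwheel '[[-0.0016,0.0003,0.02,0,0,0,0.085],[0,0,0.03,0,0,0,0.085],[0,0,0.03,0,0,0,0.085],[0,0,0.025,0,0,0,0.085],[0,0,0.02,0,0,0,0.085],[0,0,0.016,0,0,0,0.085],[0,0,0,0,0,0,0.085],[0,0,0,0,0,0,0.085]]'| egrep 'pos|rot|ft'
python3 -m handwheel '[[0,0,0,0,0,0,0.06],[0,0,0,0,0,0,0.03],[0,0,0,0,0,0,0.03],[0,0,0,0,0,0,0.03],[0,0,0,0,0,0,0.03],[0,0,0,0,0,0,0.03],[0,0,0,0,0,0,0.03]]' 45
python3 -c "
from h import *
togo(479.2,5,63,-14)"
```

```text
tool_pos: [478.0, 5.3, 63.0]
tcp_rot: [180.0, 0.2, -13.8]
ft_force: [0.4, 0.6, 0.9]
time: 21.17
tool_pos: [479.6, 4.3, 65.1]
tcp_rot: [-180.0, -0.1, -13.9]
ft_force: [-0.8, -0.4, 5.5]
finger_gap: 37.3
grip_force: 45.9
t 21.17 pos [479.6   4.3  65.1] rpy [-1.80e+02 -1.00e-01 -1.39e+01] | tool shift [-0.6 -0.6  2.1] az 0.1 gap 37.3 grip 45.9 F [-0.8 -0.4  5.5]
```

```bash
python3 -m handwheel '[[0,0,-0.005,0,0,0,0.03],[0,0,-0.015,0,0,0,0.03],[0,0,-0.025,0,0,0,0.03],[0,0,-0.03,0,0,0,0.03],[0,0,-0.03,0,0,-4,0.03],[0,0,-0.02,0,0,-5,0.03],[0,0,-0.015,0,0,-2.7,0.03],[0,0,0,0,0,0,0.03]]'| egrep 'pos|rot|ft|gap'
python3 -m handwheel '[[0.008,0.018,0,0,0,0,0.03],[0.015,0.0355,0,0,0,0,0.03],[0.015,0.0355,0,0,0,0,0.03],[0.015,0.0355,0,0,0,0,0.03],[0.015,0.0355,0,0,0,0,0.03],[0.015,0.0355,0,0,0,0,0.03],[0.01,0.023,0,0,0,0,0.03],[0.0055,0.0135,0,0,0,0,0.03]]'| egrep 'pos|rot|ft|gap'
python3 -m handwheel '[[0,0,0,0,0,0,0.03],[0,0,0,0,0,0,0.03],[0,0,0,0,0,0,0.03],[0,0,0,0,0,0,0.03]]'| egrep 'pos|rot|ft|gap'
python3 - <<'E'
from h import *
np.set_printoptions(precision=1,suppress=True)
togo(569.4,-231,75,-2.2)
M=T();p,d=r.snapshot('wrist');cv2.imwrite('pics/w7.png',p)
p2,d2=r.snapshot('scene');cv2.imwrite('pics/s7.png',p2)
togo(569.4,-231,75,-2.2)
W=cloud('wrist',d,M).reshape(-1,3)
W=W[(abs(W[:,0]-569)<60)&(abs(W[:,1]+231)<60)]
for lo,hi in((5,11),(104,108)):
    b=W[(W[:,2]>lo)&(W[:,2]<hi)]
    if len(b)>8:print(lo,hi,len(b),b.mean(0),cv2.minAreaRect(b[:,:2].astype(np.float32)))
# held case: points in tool frame near the jaws
V=(cloud('wrist',d,M).reshape(-1,3)-M[:3,3])@M[:3,:3]
b=V[(V[:,0]>22)&(V[:,0]<32)&(abs(V[:,1])<17)&(V[:,2]>-25)&(V[:,2]<55)]
print(len(b),'front face tool x median',np.median(b[:,0]), np.polyfit(b[:,2],b[:,0],1), np.polyfit(b[:,1],b[:,0],1))
b=V[(abs(V[:,0])<32)&(abs(V[:,1])<17)&(V[:,2]>-35)&(V[:,2]<-20)]
if len(b):print(len(b),'top',b.min(0),b.max(0),b.mean(0))
E
```

```text
tool_pos: [480.4, 4.2, 207.8]
tcp_rot: [180.0, -0.3, -2.1]
ft_force: [0.7, -0.4, -2.9]
finger_gap: 37.3
tool_pos: [567.6, -234.2, 201.4]
tcp_rot: [-180.0, 0.1, -2.5]
ft_force: [0.8, 0.2, -2.2]
finger_gap: 37.6
tool_pos: [567.6, -230.0, 203.0]
tcp_rot: [-180.0, 0.1, -2.2]
ft_force: [1.1, 0.0, -2.9]
finger_gap: 37.6
t 22.83 pos [ 567.6 -230.   203. ] rpy [-180.     0.1   -2.2] | tool shift [  2.   1. 128.] az -0.0 gap 37.6 grip 45.9 F [ 1.1  0.  -2.9]
t 22.93 pos [ 567.9 -230.1  203.6] rpy [-180.     0.    -2.2] | tool shift [  1.6   0.9 128.6] az 0.0 gap 36.9 grip 45.9 F [ 0.3  0.6 -2.2]
5 11 1423 [ 582.4 -231.5    7.8] ((578.9766845703125, -231.32650756835938), (67.85513305664062, 64.88986206054688), 87.48126983642578)
104 108 412 [ 602.6 -232.1  105.7] ((602.6033935546875, -232.1597442626953), (43.47721862792969, 6.087148189544678), 87.74385833740234)
3898 front face tool x median 26.218611967942536 [-0.  26.2] [-0.  26.2]
8166 top [-20.3 -17.  -28.7] [ 27.2  17.  -20. ] [  7.   -0.1 -26.3]
```

View pics/w7.png

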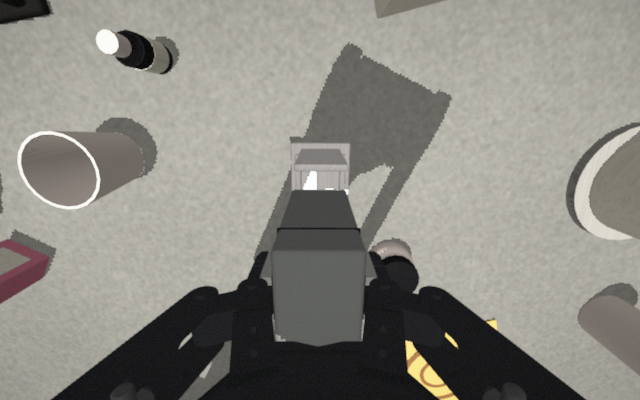

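The case hangs straight, and the near side of the stand is visible at (320,165). Fits: stand centre (569.6,-230.9), case centre 0.8 mm behind the TCP. I'll shift by +2.6 and +0.9 mm and stop just above the cheeks to check.

```bash
python3 -m handwheel '[[0.0026,0.0009,0.01,0,0,0.1,0.03],[0,0,0.01,0,0,0,0.03],[0,0,0,0,0,0,0.03],[0,0,0,0,0,0,0.03],[0,0,0,0,0,0,0.03],[0,0,0,0,0,0,0.03]]'| egrep 'pos|rot|ft|gap'
python3 - <<'E'
from h import *
np.set_printoptions(precision=1,suppress=True)
togo(570.4,-230.9,73,-2.3)
M=T();p,d=r.snapshot('wrist')
togo(570.4,-230.9,73,-2.3)
W=cloud('wrist',d,M).reshape(-1,3)
W=W[(abs(W[:,0]-569)<60)&(abs(W[:,1]+231)<60)]
for lo,hi in((5,11),(104,108)):
    b=W[(W[:,2]>lo)&(W[:,2]<hi)]
    if len(b)>8:print(lo,hi,len(b),b.mean(0),cv2.minAreaRect(b[:,:2].astype(np.float32)))
V=(cloud('wrist',d,M).reshape(-1,3)-M[:3,3])@M[:3,:3]
b=V[(V[:,0]>22)&(V[:,0]<32)&(abs(V[:,1])<30)&(V[:,2]>30)&(V[:,2]<60)]
print('face x',np.median(b[:,0]),'y',np.percentile(b[:,1],[0.5,99.5]),'z',b[:,2].max())
E
```

```text
tool_pos: [570.8, -232.3, 184.0]
tcp_rot: [180.0, -0.0, -2.3]
ft_force: [-0.1, 0.5, -2.5]
finger_gap: 37.8
t 23.43 pos [ 570.8 -232.3  184. ] rpy [180.   -0.   -2.3] | tool shift [ -0.5  -1.4 111. ] az -0.0 gap 37.8 grip 46.1 F [-0.1  0.5 -2.5]
t 23.48 pos [ 570.9 -232.3  184.2] rpy [180.   -0.   -2.3] | tool shift [ -0.6  -1.4 111.2] az -0.0 gap 37.6 grip 46.1 F [-0.2  0.5 -2.2]
5 11 1086 [ 589.  -231.1    7.7] ((582.6162719726562, -231.4954071044922), (67.98715209960938, 57.61313247680664), 87.61296081542969)
104 108 449 [ 602.6 -232.5  105.6] ((602.292724609375, -232.06715393066406), (43.145240783691406, 6.268214702606201), 87.35894775390625)
face x 26.140183564506373 y [-19.2  17.1] z 59.967230857478995
```

```bash
python3 -m handwheel '[[-0.0004,-0.0009,0.006,0,0,0,0.03],[0,0,0.006,0,0,0,0.03],[0,0,0.006,0,0,0,0.03],[0,0,0.006,0,0,0,0.03],[0,0,0.004,0,0,0,0.03],[0,0,0,0,0,0,0.03],[0,0,0,0,0,0,0.03]]'| egrep 'pos|rot|ft|gap'
python3 -m handwheel '[[0,0,0.01,0,0,0,0.03],[0,0,0.015,0,0,0,0.03],[0,0,0.015,0,0,0,0.03],[0,0,0.012,0,0,0,0.03],[0,0,0.008,0,0,0,0.03],[0,0,0,0,0,0,0.03],[0,0,0,0,0,0,0.03],[0,0,0,0,0,0,0.03]]'| egrep 'pos|rot|ft|gap'
```

```text
tool_pos: [570.0, -231.1, 155.2]
tcp_rot: [-180.0, 0.1, -2.3]
ft_force: [-0.0, -0.7, -1.1]
finger_gap: 37.7
tool_pos: [570.9, -231.6, 96.7]
tcp_rot: [180.0, -0.1, -2.3]
ft_force: [0.2, -0.5, -2.1]
finger_gap: 37.7
```

No contact so far. I'll pass the kerbs gently and then touch down.

```bash
python3 -m handwheel '[[0,0,0.003,0,0,0,0.03],[0,0,0.004,0,0,0,0.03],[0,0,0.004,0,0,0,0.03],[0,0,0.004,0,0,0,0.03],[0,0,0.003,0,0,0,0.03],[0,0,0,0,0,0,0.03],[0,0,0,0,0,0,0.03]]'| egrep 'pos|rot|ft'
python3 -m handwheel '[[0,0,0.002,0,0,0,0.03],[0,0,0.001,0,0,0,0.03],[0,0,0,0,0,0,0.03],[0,0,0,0,0,0,0.03]]'| egrep 'pos|rot|ft'
```

```text
tool_pos: [570.0, -231.1, 77.3]
tcp_rot: [-180.0, 0.0, -2.3]
ft_force: [-0.2, 0.0, -2.2]
tool_pos: [570.3, -231.3, 74.8]
tcp_rot: [180.0, -0.0, -2.3]
ft_force: [-0.1, -1.1, -3.1]
```

```bash
for i in 1 2 3; do python3 -m handwheel '[[0,0,0.001,0,0,0,0.03],[0,0,0,0,0,0,0.03],[0,0,0,0,0,0,0.03]]' | egrep 'pos|ft'; done
```

```text
tool_pos: [570.3, -231.3, 73.8]
ft_force: [-0.1, 0.0, -2.4]
tool_pos: [570.5, -231.5, 73.1]
ft_force: [0.1, -0.1, 0.8]
tool_pos: [570.6, -231.5, 73.1]
ft_force: [-3.8, 2.2, 8.4]
```

```bash
python3 -m handwheel '[[0,0,-0.001,0,0,0,0.037],[0,0,0,0,0,0,0.045],[0,0,0,0,0,0,0.07],[0,0,0,0,0,0,0.085],[0,0,0,0,0,0,0.085],[0,0,-0.01,0,0,0,0.085],[0,0,-0.02,0,0,0,0.085],[0,0,-0.03,0,0,0,0.085]]'| egrep 'pos|ft|gap'
python3 -m handwheel '[[0,0,-0.03,0,0,0,0.085],[0,0,-0.03,0,0,0,0.085],[0,0,-0.03,0,0,0,0.085],[-0.015,0,-0.01,0,0,0,0.085],[-0.03,0,0,0,0,0,0.085],[-0.03,0,0,0,0,0,0.085],[-0.03,0,0,0,0,0,0.085],[-0.015,0,0,0,0,0,0.085]]'| egrep 'pos|ft'
python3 -m handwheel '[[0,0,0,0,0,0,0.085],[0,0,0,0,0,0,0.085],[0,0,0,0,0,0,0.085]]'| egrep 'pos|ft'
python3 - <<'E'
from h import *
np.set_printoptions(precision=1,suppress=True)
M=T();p,d=r.snapshot('wrist');p2,d2=r.snapshot('top');p3,d3=r.snapshot('scene');p4,d4=r.snapshot('wrist')
for n,dd,c,zs in(('wrist',d,(569,-231),((98,102),(104,108))),('top',d2,(569,-231),((98,102),(104,108))),('top',d2,(588,190),((114,122),(104,108)))):
  W=cloud(n,dd,M).reshape(-1,3)
  W=W[(abs(W[:,0]-c[0])<60)&(abs(W[:,1]-c[1])<60)]
  for z in zs:
    b=W[(W[:,2]>z[0])&(W[:,2]<z[1])]
    if len(b)>8:print(n,z,len(b),b.mean(0),cv2.minAreaRect(b[:,:2].astype(np.float32)))
a=cv2.resize(p[60:260,220:420],(395,395));b=cv2.resize(p3[120:260,240:420],(508,395))[:,:390]
q=np.zeros((400,790,3),np.uint8);q[:395,:395]=a;q[:395,400:790]=b;cv2.imwrite('pics/c8.png',q);print(r.sense()['time'])
E
```

```text
tool_pos: [568.2, -230.3, 130.7]
ft_force: [0.3, -0.1, -0.5]
finger_gap: 84.8
tool_pos: [448.0, -226.2, 233.5]
ft_force: [0.0, 0.6, 0.5]
tool_pos: [451.0, -226.6, 233.6]
ft_force: [0.9, -0.4, -0.3]
wrist (98, 102) 3215 [ 570.9 -230.5   99.9] ((571.1782836914062, -231.4517822265625), (42.46590805053711, 57.288509368896484), 87.96580505371094)
wrist (104, 108) 901 [ 573.6 -231.1  105.7] ((569.3606567382812, -231.07138061523438), (43.1246337890625, 71.84077453613281), 87.4964599609375)
top (98, 102) 337 [ 570.1 -230.3   99.8] ((570.2269897460938, -229.12840270996094), (39.876670837402344, 67.85185241699219), 87.55177307128906)
top (104, 108) 95 [ 568.  -231.1  106. ] ((568.9480590820312, -230.86880493164062), (41.88661575317383, 70.89087677001953), 87.06858825683594)
top (114, 122) 87 [586.9 190.7 118. ] ((586.8585815429688, 190.89598083496094), (21.436328887939453, 21.563779830932617), 44.6763916015625)
top (104, 108) 129 [586.7 191.3 105.9] ((587.674072265625, 189.53565979003906), (56.74211502075195, 58.5222282409668), 77.52006530761719)
28.1833
```

View pics/c8.png

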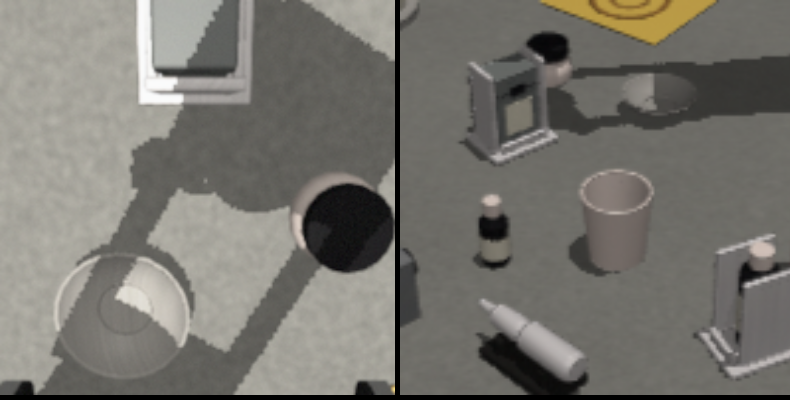

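The case is seated square in the right-hand stand (top at 99.9 mm, expected 100). The bottle stands in the other one (top at 118 mm, as expected). The cup, ink bottle, jar and dish look unmoved.

```bash
python3 -c "
from bench import r
print(r.hand_in())"
```

```text
the job is handed in; nothing more can be done
None
```

The case and the ink bottle are swapped, each upright on the floor of the other's stand, and the job was handed in at about 28 s of the 69 s allowed; hand-in returned no verdict.

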